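# Mix the glitter-lamp beads in the brittle bowl

## Robot

A 6-joint arm with a two-finger parallel gripper is mounted at the origin on the work surface. World frame = base frame: x ahead of the robot, y to its left, z up, the work surface at z = 0. Lengths are in mm, angles in rad, forces in N, time in s.
With the tool pointing down it reaches from about 350 to 775 mm from the base axis. Payload 5.5 kg.
Tool frame: the origin (TCP) lies at the very end of the fingers, on their centre line; the grasp point (between the pads) lies 19 mm behind it; z points along the fingers, y is the line along which they close (so a half turn about z gives the same grasp; the last joint's range is limited). The gripper opens to 85 mm and grips with 20 to 120 N. Pads are 22 mm wide; open, the fingers measure 114 mm over their backs; the gripper's body (76 mm by 85 mm) begins 54 mm behind the grasp point. The pads swing forward as they close: fully open they stand 13 mm farther back than shut.
Start: joints at [1.064, 0.313, 0.046, 1.304, 0, 1.431], TCP at [206.239, 536.784, 231.323] pointing down, gripper open.
Joint ranges: [-2.76, 2.76], [-0.86, 1.69], [-1.03, 1.26], [-2.2, 2.34], [-1.47, 1.5], [-3.14, 3.14]. Speed limits (rad/s): [2.57, 2.57, 3.14, 3.14, 3.14, 3.14].

## Interface

Orientations are given as [roll, pitch, yaw] about the fixed x, y, z axes, in that order (R = Rz(yaw) Ry(pitch) Rx(roll)).
In Python, from cell import sensors, imaging, ticket gives the robot as it stands.
- The arm moves only by the shell command python3 -m creep 'ROWS' [FORCE]. ROWS is JSON, a list of rows, each an object of numbers: "x", "y", "z": the shift along the tool's x, y, z normalised to -1 to 1, where 1 is 0.05 m; "rx", "ry", "rz": the turn, a rotation vector about the tool's x, y, z normalised to -1 to 1, where 1 is 0.15 rad; "claw": the opening, from 0 (shut) to 1 (fully open). A call has 1 to 12 rows; each row shifts and turns the commanded pose from where the row before left it, along the tool's axes as they then stand; what a row does not reach is not made up. A row lasts 1/8 s, in which the tool goes at most 62.5 mm and 10.7 degrees, less where a joint would pass 70% of its speed; a pose out of reach is approached as far as the arm can. A call with a number of a shift or a turn outside -1 to 1 is refused whole. A call with a gripper value outside its range is refused whole. The fingers move at their own pace and stop on an object; FORCE is the grip in N (left out, the last holds). Time passes only in rows, so rows that do not move let the fingers close. It gives the time, the measured TCP pose, the force, the opening and the grip force at its end, in the units of the state.
- sensors.observe(): the state, without advancing time (a new reading comes with each control period).
- imaging.camera(name): name is "side" or "top"; returns the picture (400x640x3 uint8, blue, green, red); there is no depth.
- imaging.camera_params(name): a dict with "fx", "fy", "cx", "cy" (pixels), "dist_coeffs" ([k1, k2, p1, p2, k3] as OpenCV has them; the pictures are not rectified), "xyz" and "orientation" of the camera in the world. Camera axes: x right, y up, looking along -z (the intrinsics and any distortion apply to the point x, -y, -z); pixel columns grow to the right and rows downward; lengths in mm; the calibration is good to about 2 mm. A picture is of the moment at which its call begins. camera_params takes no time and is no camera call.
- ticket.close_job(): hands the job in; it is judged then, once.
The state is a dict: "time_s": time; "qpos": joint angles; "qvel": joint speeds; "effort": joint torques, N m; "ee_pos": TCP position; "orientation": TCP orientation; "wrist_force": force on the tool from outside, world axes, zero at the start; "torque": the same for the moment, N m; "opening": finger opening in mm; "gripper_force": force on a finger pad.
Only numpy, scipy, OpenCV 4.12 (cv2) and the standard library are available. Lean on these libraries where they do the work, as an engineer would, in place of code of your own. Each camera call takes 0.05 s, during which the arm holds its last target. There are 200 camera calls.

## Task

Without gripping or lifting it, gently slide the brittle glass bowl of beads across the table until its whole foot stands on the round orange mat. Then take the yellow stirrer from its stand and stir the beads right round the bowl, close to its wall, until some blue beads have got over to the pink side and pink ones to the blue side, without pressing or knocking the bowl. Finally hang the stirrer back in its stand, with the bowl still on the mat, every bead in it and nothing else on the table disturbed.

Things in the scene. Friction and masses are not known exactly. Their poses are not given: they have to be found in the camera images.
- bowl: loose thin round bowl of clear glass with a black rim, about 0.33 kg (varies): foot 94 mm and rim 100 mm across, 50 mm high, wall 4 mm, floor 5 mm thick. Origin: centre of the underside, z up; the x axis divides the blue beads (+y half at the start) from the pink ones (-y half). It cracks if it is pressed or struck with more than about 25 N, its standing weight of 3 to 5 N included.
- mat: round flat orange mat with a thin white edge, 170 mm across, under 1 mm thick (does not hinder sliding), fixed. Origin: its centre.
- stand: fixed upright aluminium tube, 62 mm across, 90 mm high, with a 29 mm bore right through to the table; the stirrer hangs in it. Origin: centre of the underside.
- stirrer: loose yellow plastic stirring rod, 50 g, upright. Origin: its lowest point, z along the rod towards the grip. Ball tip 20 mm across, rod 10 mm across, black collar 48 mm across from 85 to 90 mm above the tip, round grip 18 mm across from 90 to 140 mm above the tip. In the stand the collar rests on the tube's top and the tip hangs 5 mm above the table.
- blue0: loose chunky slippery blue glass bead, an upright cylinder 18 mm across and 14 mm high, 12 g, on the bowl's floor by the wall. Origin: its centre.
- blue1: loose chunky slippery blue glass bead, an upright cylinder 18 mm across and 14 mm high, 12 g, on the bowl's floor by the wall. Origin: its centre.
- blue2: loose chunky slippery blue glass bead, an upright cylinder 18 mm across and 14 mm high, 12 g, on the bowl's floor by the wall. Origin: its centre.
- pink0: loose chunky slippery pink glass bead, an upright cylinder 18 mm across and 14 mm high, 12 g, on the bowl's floor by the wall. Origin: its centre.
- pink1: loose chunky slippery pink glass bead, an upright cylinder 18 mm across and 14 mm high, 12 g, on the bowl's floor by the wall. Origin: its centre.
- pink2: loose chunky slippery pink glass bead, an upright cylinder 18 mm across and 14 mm high, 12 g, on the bowl's floor by the wall. Origin: its centre.
- tape: bystander: loose roll of black tape lying flat, 96 mm across, 22 mm high. Origin: centre of the underside.
- mug: bystander: loose black mug, 84 mm across, 90 mm high. Origin: centre of the underside.
- flask: bystander: loose blue drinking flask, 72 mm across, 220 mm high. Origin: centre of the underside.
- screwdriver: bystander: loose yellow-handled screwdriver lying flat, handle towards its -x. Origin: below its middle.

How it is judged (in metres and radians):
On the way, in this order (a step that is already met when the one before it is completed fails the run):
1. the bowl's whole foot is on the mat (horizontal distance between bowl and mat below 0.036 m and linear speed of bowl below 0.02 m/s), for 0.2 s.
2. with the stirrer's tip down in the bowl on the mat, at least one blue bead is in the half that was pink and one pink bead in the half that was blue (horizontal distance between bowl and mat below 0.036 m and horizontal distance between stirrer and bowl below 0.046 m and z of stirrer in the frame of bowl below 0.022 m and y of any of blue0, blue1, blue2 in the frame of bowl below -0.004 m and y of any of pink0, pink1, pink2 in the frame of bowl above 0.004 m), for 0.1 s.
At the end, for the whole second after the job is handed in: the bowl stands upright and still with its centre within 36 mm of the mat's centre, all six beads are in it, and the stirrer hangs at rest in its stand, upright within 0.08 rad, with its collar down on the tube (tip less than 9 mm above the table) (all of step 1 and angle between bowl's own z axis and vertical below 0.05 rad and horizontal distance between each of blue0, blue1, blue2, pink0, pink1, pink2 and bowl below 0.046 m and height (world z) of each of blue0, blue1, blue2, pink0, pink1, pink2 below 0.045 m and horizontal distance between stirrer and stand below 0.013 m and height (world z) of stirrer below 0.009 m and angle between stirrer's own z axis and vertical below 0.08 rad and linear speed of stirrer below 0.02 m/s); the robot touches nothing.
It fails at once if the bowl is pressed or struck with more than 25 N in all (contact force between bowl and anything else above 25 N).
It fails at once if the bowl is lifted or tipped (height (world z) of bowl above 0.012 m or angle between bowl's own z axis and vertical above 0.2 rad).
It fails at once if a bystander is shifted by more than 20 mm (distance of any of tape, mug, flask, screwdriver from where it was at the start of the episode above 0.02 m).
It also fails if it takes over 72 s, if anything falls off the work surface, if the arm or the gripper's body presses on something with over 40 N, if the wrist force passes 120 N, or if a joint passes its speed limit or range.

## Working session

There is one attempt and no reset: what is moved stays moved. The work goes in short steps, Python scripts to look and compute and a shell command to move; the robot and the scene stay as the last step left them, time stands still between calls to the robot, and variables do not carry over. Pictures are saved under pics/ and viewed, at most 11 in all, crops included, and the job is handed in when it is done.

```bash
mkdir -p pics; ls
python3 - <<'E'
from cell import sensors, imaging
import cv2
print(sensors.observe())
for n in("side","top"):
    cv2.imwrite(f"pics/{n}0.png",imaging.camera(n)); print(imaging.camera_params(n))
E
```

```text
pics
{'time_s': 0.0, 'qpos': array([ 1.06439144e+00,  3.14022679e-01,  4.49973111e-02,  1.30361722e+00,
       -1.17176993e-05,  1.43118881e+00]), 'qvel': array([-1.30876470e-03,  7.04701013e-04, -5.59540308e-04, -5.49780692e-04,
       -1.56869829e-03,  2.46766919e-05]), 'effort': array([-1.88217207e-03, -4.80624819e+01,  2.98534942e+01,  1.94312580e-02,
       -2.87750927e-04,  9.33769968e-06]), 'ee_pos': array([205.97741303, 536.29466224, 230.40370618]), 'orientation': array([-3.13976273e+00, -2.45311373e-04,  2.77479507e+00]), 'wrist_force': array([0.34308676, 0.34197386, 0.57947762]), 'torque': array([ 0.01188585, -0.00012478,  0.01952393]), 'gripper_force': 0.0, 'opening': 85.5070295161733}
{'fx': 457.6297351308707, 'fy': 457.6297351308707, 'cx': 320.1437085337727, 'cy': 197.1956789783678, 'dist_coeffs': array([-0.01301646,  0.        ,  0.        ,  0.        ,  0.        ]), 'xyz': array([441.27624853, 686.13582329, 501.14541067]), 'orientation': array([ 1.01795463, -0.00372419, -2.86598798])}
{'fx': 393.32468390799056, 'fy': 393.32468390799056, 'cx': 319.82997064122736, 'cy': 198.70948807221208, 'dist_coeffs': array([-0.0846381,  0.       ,  0.       ,  0.       ,  0.       ]), 'xyz': array([ 526.94798493,  -47.02178001, 1002.21936997]), 'orientation': array([ 0.08804592, -0.01390987, -1.58842918])}
```

View pics/top0.png

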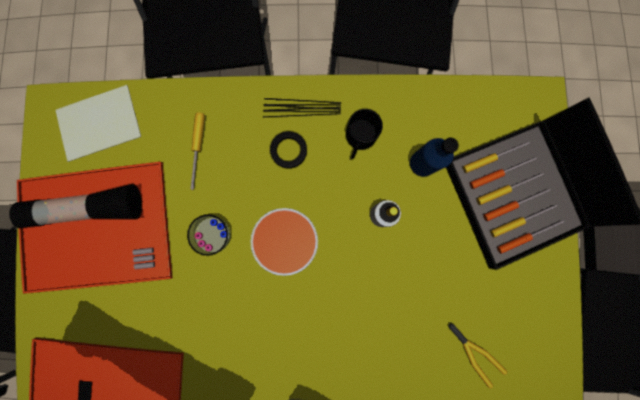

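View pics/side0.png

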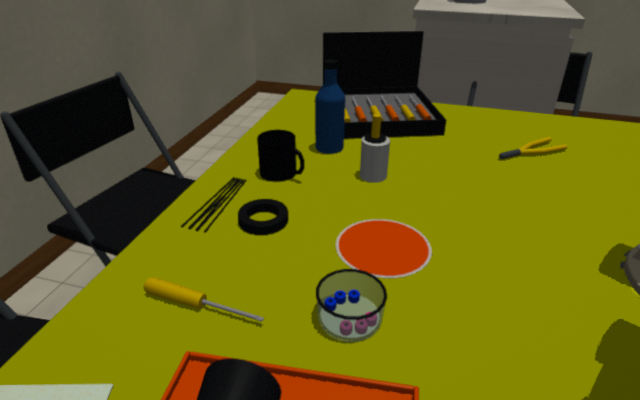

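The top view shows the bowl at (210,235), the mat at (284,241), the stand at (385,213) with its grip at (394,211), the tape at (288,149), the mug at (363,130) and the screwdriver around (197,150). The side view agrees: bowl (350,305), mat (383,247), stand (374,155).

```bash
cat > h.py <<'E'
import numpy as np, cv2
from cell import sensors, imaging
from scipy.spatial.transform import Rotation as R
def ray(n,uv):
    p=imaging.camera_params(n); K=np.array([[p["fx"],0,p["cx"]],[0,p["fy"],p["cy"]],[0,0,1]])
    q=cv2.undistortPoints(np.array(uv,float).reshape(-1,1,2),K,p["dist_coeffs"]).reshape(-1,2)
    d=np.c_[q[:,0],-q[:,1],-np.ones(len(q))]
    return p["xyz"],R.from_euler("xyz",p["orientation"]).apply(d)
def plane(n,uv,z):
    o,d=ray(n,uv); return (o+d*((z-o[2])/d[:,2])[:,None])[:,:2]
def proj(n,P):
    p=imaging.camera_params(n); K=np.array([[p["fx"],0,p["cx"]],[0,p["fy"],p["cy"]],[0,0,1]])
    c=R.from_euler("xyz",p["orientation"]).inv().apply(np.atleast_2d(P)-p["xyz"])*[1,-1,-1]
    return cv2.projectPoints(c,np.zeros(3),np.zeros(3),K,p["dist_coeffs"])[0].reshape(-1,2)
def mask(im,lo,hi,box):
    m=cv2.inRange(cv2.cvtColor(im,cv2.COLOR_BGR2HSV),np.array(lo),np.array(hi)); o=np.zeros_like(m)
    x0,y0,x1,y1=box; o[y0:y1,x0:x1]=m[y0:y1,x0:x1]; return o
def circ(n,m,z):
    """fit circle to outer hull of mask cast on plane z -> x,y,diam"""
    pts=np.vstack(cv2.findContours(m,cv2.RETR_EXTERNAL,cv2.CHAIN_APPROX_NONE)[0]).reshape(-1,2)
    h=cv2.convexHull(pts.astype(np.int32)).reshape(-1,2)
    P=plane(n,h,z).astype(np.float32); e=cv2.fitEllipse(P); (c,r)=cv2.minEnclosingCircle(P)
    return np.round([*e[0],*e[1]],1)
def blobs(n,m,z,mina=4):
    k,_,s,c=cv2.connectedComponentsWithStats(m)
    return [(np.round(plane(n,c[i],z)[0],1).tolist(),int(s[i,4])) for i in range(1,k) if s[i,4]>=mina]
E
python3 - <<'E'
from h import *
t=cv2.imread("pics/top0.png"); s=cv2.imread("pics/side0.png")
print("mat",circ("top",mask(t,(0,100,80),(14,255,255),(240,195,330,290)),0),circ("side",mask(s,(0,100,80),(14,255,255),(320,210,450,275)),0))
B=(182,208,238,262)
print("rim",circ("top",mask(t,(0,0,0),(180,255,60),B),50),circ("side",mask(s,(0,0,0),(180,255,60),(305,262,395,325)),50))
st=mask(t,(0,0,90),(180,70,255),(360,190,410,235))
print("standtop",circ("top",st,90), "n",cv2.countNonZero(st))
for b in((262,125,315,172),): print("tape",circ("top",mask(t,(0,0,0),(180,255,70),b),22))
print("blue",blobs("top",mask(t,(105,120,60),(130,255,255),B),19))
print("pink",blobs("top",mask(t,(140,60,60),(175,255,255),B),19))
print("sideblue",blobs("side",mask(s,(105,120,60),(130,255,255),(305,262,395,345)),19))
print("sidepink",blobs("side",mask(s,(140,60,60),(175,255,255),(305,262,395,345)),19))
print("grip",blobs("top",mask(t,(20,120,60),(28,255,255),(375,195,410,230)),140))
m=mask(t,(0,0,0),(180,255,70),(340,105,385,165)); print("mug",circ("top",m,90))
print("flasktop",blobs("top",mask(t,(0,0,0),(180,255,60),(435,130,465,160)),220)[:4])
for nm,b in(("S",t[195:235,365:410]),("B",t[210:262,184:236])): cv2.imwrite(f"/tmp/{nm}.png",cv2.resize(b,None,fx=8,fy=8,interpolation=0))
a=cv2.resize(t[190:240,360:412],(400,400),interpolation=0);b=cv2.resize(t[210:262,184:236],(400,400),interpolation=0)
c=cv2.resize(s[100:190,340:430],(400,400),interpolation=0);cv2.imwrite("pics/c1.png",np.hstack([a,c]))
E
```

```text
mat [508.4  30.9 156.6 157.1] [508.6  30.5 158.8 160.7]
rim [528.9 211.1  97.6 100.9] [527.5 218.3  97.8 108.6]
standtop [ 571.2 -217.3   60.8   61.3] n 244
tape [740.4  15.9  93.2  96.1]
blue [([554.1, 196.4], 83), ([529.5, 180.4], 38)]
pink [([526.8, 244.1], 41), ([501.9, 227.3], 88)]
sideblue [([552.8, 204.1], 238), ([528.4, 188.8], 119)]
sidepink [([500.9, 216.8], 12), ([501.7, 237.5], 222), ([526.0, 251.3], 132)]
grip [([596.8, -185.4], 6), ([599.0, -195.2], 7), ([592.8, -229.3], 4), ([573.4, -221.1], 40)]
mug [ 765.3 -164.    81.9  128.4]
flasktop [([693.2, -320.6], 489)]
```

View pics/c1.png

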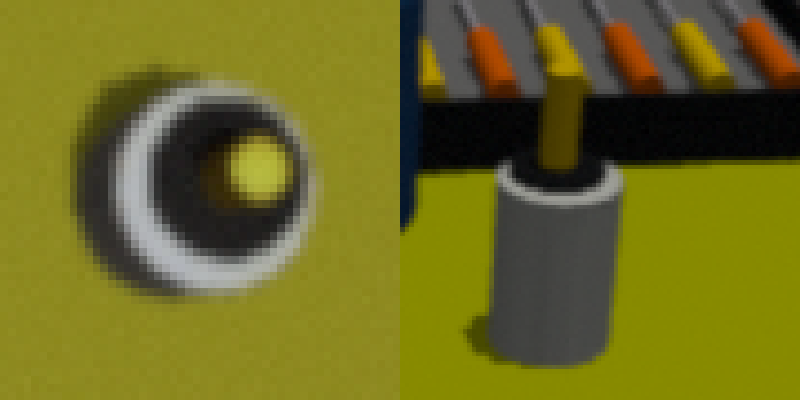

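The crop shows the stand's rim ring clearly, with the grip top at about pixel (393.8,210.6). The bowl comes out at about (528,213), the mat at (508.5,31) and the stand at (571,-217). I'll turn the tool so both fingers push abreast, then move in behind the bowl.

```bash
python3 -m creep '[{"rz":1,"claw":0.6},{"rz":1,"claw":0.6},{"rz":1,"claw":0.6},{"rz":1,"claw":0.6},{"rz":1,"claw":0.6},{"rz":1,"claw":0.6},{"rz":1,"claw":0.6},{"rz":1,"claw":0.6},{"rz":0.75,"claw":0.6}]' 20
python3 -m creep '[{"x":-0.5,"y":0.88,"claw":0.6},{"x":-0.5,"y":0.88,"claw":0.6},{"x":-0.5,"y":0.88,"claw":0.6},{"x":-0.5,"y":0.88,"claw":0.6},{"x":-0.5,"y":0.88,"claw":0.6},{"x":-0.5,"y":0.88,"claw":0.6},{"x":-0.5,"y":0.88,"claw":0.6},{"x":-0.5,"y":0.88,"claw":0.6},{"claw":0.6},{"claw":0.6}]'
python3 - <<'E'
from h import *
print("grip145",plane("top",[393.8,210.6],145))
t=cv2.imread("pics/top0.png"); s=cv2.imread("pics/side0.png"); B=(182,208,238,262)
for z in(12,16):
    for n,im,b in(("top",t,B),("side",s,(305,262,395,345))):
        print(z,n,blobs(n,mask(im,(105,120,60),(130,255,255),b),z,10),blobs(n,mask(im,(140,60,60),(175,255,255),b),z,10))
print(plane("top",[[170,165],[170,285],[193,190]],10))
E
```

```text
grip145 [[ 573.54547234 -222.15991441]]
12 top [([554.3, 198.1], 83), ([529.5, 182.0], 38)] [([526.8, 246.1], 41), ([501.7, 229.3], 88)]
12 side [([554.4, 197.1], 238), ([529.7, 181.6], 119)] [([501.8, 210.0], 12), ([502.6, 231.0], 222), ([527.2, 245.0], 132)]
16 top [([554.2, 197.1], 83), ([529.5, 181.0], 38)] [([526.8, 245.0], 41), ([501.8, 228.2], 88)]
16 side [([553.5, 201.1], 238), ([529.0, 185.7], 119)] [([501.3, 213.9], 12), ([502.1, 234.7], 222), ([526.5, 248.6], 132)]
[[707.65417006 321.53242939]
 [402.79027289 318.009653  ]
 [641.87567989 260.53782773]]invalid input
invalid input
```

```bash
python3 -m creep '[{"x":0,"y":0,"z":0,"rx":0,"ry":0,"rz":1,"claw":0.6}]' 20; python3 -m creep 2>&1 | head; python3 -m creep '[{"x":0,"y":0,"z":0,"rx":0,"ry":0,"rz":1,"claw":0.6}]'
```

```text
time_s: 0.22
ee_pos: [206.1, 536.4, 230.7]
orientation: [-3.14, 0.0, 2.621]
wrist_force: [0.0, -0.0, 0.5]
opening: 69.7
gripper_force: 0.0
invalid input
time_s: 0.35
ee_pos: [206.1, 536.5, 230.7]
orientation: [-3.14, 0.0, 2.47]
wrist_force: [-0.1, 0.0, -0.1]
opening: 52.4
gripper_force: 0.0
```

```bash
python3 -m creep '[{"x":0,"y":0,"z":0,"rx":0,"ry":0,"rz":1,"claw":0.6},{"x":0,"y":0,"z":0,"rx":0,"ry":0,"rz":1,"claw":0.6},{"x":0,"y":0,"z":0,"rx":0,"ry":0,"rz":1,"claw":0.6},{"x":0,"y":0,"z":0,"rx":0,"ry":0,"rz":1,"claw":0.6},{"x":0,"y":0,"z":0,"rx":0,"ry":0,"rz":1,"claw":0.6},{"x":0,"y":0,"z":0,"rx":0,"ry":0,"rz":1,"claw":0.6},{"x":0,"y":0,"z":0,"rx":0,"ry":0,"rz":0.7,"claw":0.6}]'
python3 -m creep '[{"x":-0.5,"y":0.88,"z":0,"rx":0,"ry":0,"rz":0,"claw":0.6},{"x":-0.5,"y":0.88,"z":0,"rx":0,"ry":0,"rz":0,"claw":0.6},{"x":-0.5,"y":0.88,"z":0,"rx":0,"ry":0,"rz":0,"claw":0.6},{"x":-0.5,"y":0.88,"z":0,"rx":0,"ry":0,"rz":0,"claw":0.6},{"x":-0.5,"y":0.88,"z":0,"rx":0,"ry":0,"rz":0,"claw":0.6},{"x":-0.5,"y":0.88,"z":0,"rx":0,"ry":0,"rz":0,"claw":0.6},{"x":-0.5,"y":0.88,"z":0,"rx":0,"ry":0,"rz":0,"claw":0.6},{"x":-0.5,"y":0.88,"z":0,"rx":0,"ry":0,"rz":0,"claw":0.6},{"x":0,"y":0,"z":0,"rx":0,"ry":0,"rz":0,"claw":0.6},{"x":0,"y":0,"z":0,"rx":0,"ry":0,"rz":0,"claw":0.6}]'
```

```text
time_s: 1.23
ee_pos: [206.1, 536.5, 230.8]
orientation: [-3.141, 0.001, 1.466]
wrist_force: [-0.1, 0.5, -0.1]
opening: 51.6
gripper_force: 0.0
time_s: 2.48
ee_pos: [535.8, 302.2, 230.7]
orientation: [-3.14, 0.0, 1.469]
wrist_force: [-0.6, -0.1, 0.3]
opening: 51.3
gripper_force: 0.0
```

```bash
python3 -m creep '[{"x":-0.2,"y":0.03,"z":0.8,"rx":0,"ry":0,"rz":0,"claw":0.6},{"x":0,"y":0,"z":0.8,"rx":0,"ry":0,"rz":0,"claw":0.6},{"x":0,"y":0,"z":0.8,"rx":0,"ry":0,"rz":0,"claw":0.6},{"x":0,"y":0,"z":0.8,"rx":0,"ry":0,"rz":0,"claw":0.6},{"x":0,"y":0,"z":0.6,"rx":0,"ry":0,"rz":0,"claw":0.6},{"x":0,"y":0,"z":0.44,"rx":0,"ry":0,"rz":0,"claw":0.6},{"x":0,"y":0,"z":0,"rx":0,"ry":0,"rz":0,"claw":0.6},{"x":0,"y":0,"z":0,"rx":0,"ry":0,"rz":0,"claw":0.6}]'
python3 -c "
from h import *
cv2.imwrite('pics/top1.png',imaging.camera('top')[150:300,150:350])"
```

```text
time_s: 3.48
ee_pos: [536.7, 293.2, 20.4]
orientation: [3.141, -0.001, 1.471]
wrist_force: [0.4, 0.1, 0.5]
opening: 51.3
gripper_force: 0.0
```

View pics/top1.png

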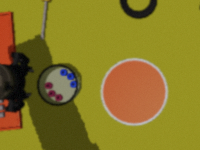

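The crop shows the gripper just left of the bowl, clear of it, with the bowl unmoved and lined up with the mat. I'll close in slowly.

```bash
python3 -m creep '[{"x":-0.1,"y":0,"z":0,"rx":0,"ry":0,"rz":0,"claw":0.6},{"x":-0.1,"y":0,"z":0,"rx":0,"ry":0,"rz":0,"claw":0.6},{"x":-0.1,"y":0,"z":0,"rx":0,"ry":0,"rz":0,"claw":0.6},{"x":-0.06,"y":0,"z":0,"rx":0,"ry":0,"rz":0,"claw":0.6},{"x":-0.03,"y":0,"z":0,"rx":0,"ry":0,"rz":0,"claw":0.6},{"x":-0.03,"y":0,"z":0,"rx":0,"ry":0,"rz":0,"claw":0.6},{"x":-0.03,"y":0,"z":0,"rx":0,"ry":0,"rz":0,"claw":0.6},{"x":-0.03,"y":0,"z":0,"rx":0,"ry":0,"rz":0,"claw":0.6}]'
python3 -m creep '[{"x":-0.03,"y":0,"z":0,"rx":0,"ry":0,"rz":0,"claw":0.6},{"x":-0.03,"y":0,"z":0,"rx":0,"ry":0,"rz":0,"claw":0.6},{"x":-0.03,"y":0,"z":0,"rx":0,"ry":0,"rz":0,"claw":0.6},{"x":-0.03,"y":0,"z":0,"rx":0,"ry":0,"rz":0,"claw":0.6}]'
python3 -m creep '[{"x":-0.03,"y":0,"z":0,"rx":0,"ry":0,"rz":0,"claw":0.6},{"x":-0.03,"y":0,"z":0,"rx":0,"ry":0,"rz":0,"claw":0.6},{"x":-0.03,"y":0,"z":0,"rx":0,"ry":0,"rz":0,"claw":0.6},{"x":-0.03,"y":0,"z":0,"rx":0,"ry":0,"rz":0,"claw":0.6}]'
```

```text
time_s: 4.53
ee_pos: [534.3, 268.4, 19.3]
orientation: [-3.142, -0.0, 1.47]
wrist_force: [0.2, -0.2, 0.4]
opening: 51.4
gripper_force: 0.0
time_s: 5.03
ee_pos: [533.8, 262.5, 19.4]
orientation: [3.141, -0.0, 1.47]
wrist_force: [-0.2, 2.1, 0.4]
opening: 51.4
gripper_force: 1.1
time_s: 5.52
ee_pos: [533.1, 256.3, 19.3]
orientation: [3.142, -0.0, 1.47]
wrist_force: [-0.3, 2.4, -0.7]
opening: 52.0
gripper_force: 1.1
```

```bash
python3 -m creep '[{"x":-0.05,"y":0,"z":0,"rx":0,"ry":0,"rz":0,"claw":0.6},{"x":-0.08,"y":0,"z":0,"rx":0,"ry":0,"rz":0,"claw":0.6},{"x":-0.1,"y":0,"z":0,"rx":0,"ry":0,"rz":0,"claw":0.6},{"x":-0.1,"y":0,"z":0,"rx":0,"ry":0,"rz":0,"claw":0.6},{"x":-0.1,"y":0,"z":0,"rx":0,"ry":0,"rz":0,"claw":0.6},{"x":-0.1,"y":0,"z":0,"rx":0,"ry":0,"rz":0,"claw":0.6},{"x":-0.1,"y":0,"z":0,"rx":0,"ry":0,"rz":0,"claw":0.6},{"x":-0.1,"y":0,"z":0,"rx":0,"ry":0,"rz":0,"claw":0.6},{"x":-0.1,"y":0,"z":0,"rx":0,"ry":0,"rz":0,"claw":0.6},{"x":-0.1,"y":0,"z":0,"rx":0,"ry":0,"rz":0,"claw":0.6},{"x":-0.1,"y":0,"z":0,"rx":0,"ry":0,"rz":0,"claw":0.6},{"x":-0.1,"y":0,"z":0,"rx":0,"ry":0,"rz":0,"claw":0.6}]'
python3 -m creep '[{"x":-0.1,"y":0,"z":0,"rx":0,"ry":0,"rz":0,"claw":0.6},{"x":-0.1,"y":0,"z":0,"rx":0,"ry":0,"rz":0,"claw":0.6},{"x":-0.1,"y":0,"z":0,"rx":0,"ry":0,"rz":0,"claw":0.6},{"x":-0.1,"y":0,"z":0,"rx":0,"ry":0,"rz":0,"claw":0.6},{"x":-0.1,"y":0,"z":0,"rx":0,"ry":0,"rz":0,"claw":0.6},{"x":-0.1,"y":0,"z":0,"rx":0,"ry":0,"rz":0,"claw":0.6},{"x":-0.1,"y":0,"z":0,"rx":0,"ry":0,"rz":0,"claw":0.6},{"x":-0.1,"y":0,"z":0,"rx":0,"ry":0,"rz":0,"claw":0.6},{"x":-0.1,"y":0,"z":0,"rx":0,"ry":0,"rz":0,"claw":0.6},{"x":-0.1,"y":0,"z":0,"rx":0,"ry":0,"rz":0,"claw":0.6}]'
```

```text
time_s: 7.02
ee_pos: [527.4, 199.9, 19.3]
orientation: [3.142, -0.0, 1.47]
wrist_force: [0.9, 2.4, -0.9]
opening: 51.0
gripper_force: 1.1
time_s: 8.28
ee_pos: [522.4, 150.1, 19.3]
orientation: [3.142, -0.0, 1.47]
wrist_force: [0.5, 2.2, -0.0]
opening: 51.5
gripper_force: 1.1
```

```bash
python3 -m creep '[{"x":-0.1,"y":0,"z":0,"rx":0,"ry":0,"rz":0,"claw":0.6},{"x":-0.1,"y":0,"z":0,"rx":0,"ry":0,"rz":0,"claw":0.6},{"x":-0.1,"y":0,"z":0,"rx":0,"ry":0,"rz":0,"claw":0.6},{"x":-0.1,"y":0,"z":0,"rx":0,"ry":0,"rz":0,"claw":0.6},{"x":-0.1,"y":0,"z":0,"rx":0,"ry":0,"rz":0,"claw":0.6},{"x":-0.1,"y":0,"z":0,"rx":0,"ry":0,"rz":0,"claw":0.6},{"x":-0.1,"y":0,"z":0,"rx":0,"ry":0,"rz":0,"claw":0.6},{"x":-0.1,"y":0,"z":0,"rx":0,"ry":0,"rz":0,"claw":0.6},{"x":-0.1,"y":0,"z":0,"rx":0,"ry":0,"rz":0,"claw":0.6},{"x":-0.1,"y":0,"z":0,"rx":0,"ry":0,"rz":0,"claw":0.6},{"x":-0.1,"y":0,"z":0,"rx":0,"ry":0,"rz":0,"claw":0.6},{"x":-0.1,"y":0,"z":0,"rx":0,"ry":0,"rz":0,"claw":0.6}]'
python3 -m creep '[{"x":-0.06,"y":0,"z":0,"rx":0,"ry":0,"rz":0,"claw":0.6},{"x":-0.03,"y":0,"z":0,"rx":0,"ry":0,"rz":0,"claw":0.6},{"x":-0.02,"y":0,"z":0,"rx":0,"ry":0,"rz":0,"claw":0.6},{"x":0,"y":0,"z":0,"rx":0,"ry":0,"rz":0,"claw":0.6},{"x":0.1,"y":0,"z":0,"rx":0,"ry":0,"rz":0,"claw":0.6},{"x":0.4,"y":0,"z":0,"rx":0,"ry":0,"rz":0,"claw":0.6},{"x":0,"y":0,"z":-0.6,"rx":0,"ry":0,"rz":0,"claw":0.6},{"x":0,"y":0,"z":-0.8,"rx":0,"ry":0,"rz":0,"claw":0.6},{"x":0,"y":0,"z":-0.8,"rx":0,"ry":0,"rz":0,"claw":0.6},{"x":0,"y":0,"z":-0.8,"rx":0,"ry":0,"rz":0,"claw":0.6},{"x":0,"y":0,"z":0,"rx":0,"ry":0,"rz":0,"claw":0.6}]'
```

```text
time_s: 9.78
ee_pos: [516.3, 90.4, 19.3]
orientation: [-3.142, -0.0, 1.47]
wrist_force: [-0.3, 2.6, -0.9]
opening: 51.0
gripper_force: 1.1
time_s: 11.15
ee_pos: [520.7, 110.3, 172.9]
orientation: [3.135, -0.0, 1.47]
wrist_force: [0.1, -0.5, -1.2]
opening: 51.0
gripper_force: 0.0
```

Run:
```python
from h import *
print("grip side",plane("side",[377,115.5],145),"top",plane("top",[393.8,210.6],145))
t=imaging.camera("top"); s=imaging.camera("side"); cv2.imwrite("pics/top2.png",t); cv2.imwrite("pics/side2.png",s)
B=tuple(int(v) for v in (256,212,312,272))
m=mask(t,(0,0,0),(180,255,75),B); print("rim",circ("top",m,50),cv2.countNonZero(m))
for n,im,b in(("top",t,B),("side",s,(330,190,450,290))):
  print(n,blobs(n,mask(im,(105,120,60),(130,255,255),b),12,8),blobs(n,mask(im,(140,60,60),(172,255,255),b),12,8))
cv2.imwrite("pics/c2.png",np.hstack([cv2.resize(t[200:280,240:340],(400,320)),cv2.resize(s[190:290,330:455],(400,320))]))
```

```text
grip side [[ 571.41062369 -215.53526299]] top [[ 573.54547234 -222.15991441]]
rim [508.9  87.  138.9 208.1] 285
top [([540.5, 25.2], 32), ([530.1, 7.7], 32), ([510.7, -0.5], 30)] [([508.1, 61.7], 35), ([482.9, 45.9], 91)]
side [([511.2, -1.6], 77), ([532.7, 8.1], 100)] [([483.6, 45.2], 156), ([508.3, 62.6], 74)]
```

View pics/c2.png

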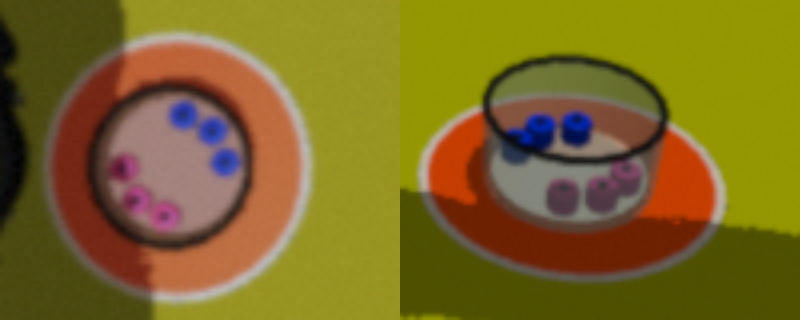

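The view shows the bowl fully on the mat: rim centre at about crop (170,165), so px (282.5,241), with blue beads upper right and pink lower left. The centre is about (509,31). Next I turn and go to the stirrer.

```bash
python3 -m creep '[{"x":0,"y":0,"z":0,"rx":0,"ry":0,"rz":-0.93,"claw":0.6},{"x":0,"y":0,"z":0,"rx":0,"ry":0,"rz":-0.93,"claw":0.6},{"x":0,"y":0,"z":0,"rx":0,"ry":0,"rz":-0.93,"claw":0.6},{"x":0,"y":0,"z":0,"rx":0,"ry":0,"rz":-0.93,"claw":0.6},{"x":0,"y":0,"z":0,"rx":0,"ry":0,"rz":-0.93,"claw":0.6},{"x":0,"y":0,"z":0,"rx":0,"ry":0,"rz":-0.93,"claw":0.6},{"x":0,"y":0,"z":0,"rx":0,"ry":0,"rz":-0.93,"claw":0.6},{"x":0,"y":0,"z":0,"rx":0,"ry":0,"rz":-0.93,"claw":0.6},{"x":0,"y":0,"z":0,"rx":0,"ry":0,"rz":-0.93,"claw":0.6},{"x":0,"y":0,"z":0,"rx":0,"ry":0,"rz":-0.93,"claw":0.6},{"x":0,"y":0,"z":0,"rx":0,"ry":0,"rz":-0.93,"claw":0.6},{"x":0,"y":0,"z":0,"rx":0,"ry":0,"rz":-0.93,"claw":0.6}]'
python3 -m creep '[{"x":-0.13,"y":-0.82,"z":0,"rx":0,"ry":0,"rz":0,"claw":0.6},{"x":-0.13,"y":-0.82,"z":0,"rx":0,"ry":0,"rz":0,"claw":0.6},{"x":-0.13,"y":-0.82,"z":0,"rx":0,"ry":0,"rz":0,"claw":0.6},{"x":-0.13,"y":-0.82,"z":0,"rx":0,"ry":0,"rz":0,"claw":0.6},{"x":-0.13,"y":-0.82,"z":0,"rx":0,"ry":0,"rz":0,"claw":0.6},{"x":-0.13,"y":-0.82,"z":0,"rx":0,"ry":0,"rz":0,"claw":0.6},{"x":-0.13,"y":-0.82,"z":0,"rx":0,"ry":0,"rz":0,"claw":0.6},{"x":-0.13,"y":-0.82,"z":0,"rx":0,"ry":0,"rz":0,"claw":0.6},{"x":0,"y":0,"z":0,"rx":0,"ry":0,"rz":0,"claw":0.6}]'
python3 - <<'E'
from h import *
t=cv2.imread("pics/top2.png"); g=cv2.cvtColor(t,cv2.COLOR_BGR2HSV)
m=mask(t,(18,120,130),(35,255,255),(387,203,401,218))
print(blobs("top",m,145), circ("top",m,145))
print("bowl",plane("top",[282.5,241.25],50))
m=mask(t,(0,0,0),(180,255,75),(260,218,306,265)); print("rim",circ("top",m,50))
E
```

```text
time_s: 12.75
ee_pos: [517.1, 110.0, 167.4]
orientation: [-3.141, -0.003, -3.135]
wrist_force: [-0.4, -0.6, 0.6]
opening: 51.0
gripper_force: 0.0
time_s: 13.88
ee_pos: [570.4, -220.3, 166.9]
orientation: [3.141, -0.003, 3.14]
wrist_force: [-0.0, 0.7, -0.3]
opening: 51.5
gripper_force: 0.0
[([586.3, -234.5], 13), ([573.3, -220.9], 46)] [ 578.1 -225.6   17.5   30.8]
bowl [[509.3934612   29.97701004]]
rim [510.2  31.7  97.4  99.7]
```

```bash
python3 -m creep '[{"x":-0.05,"y":-0.01,"z":0.4,"rx":0,"ry":0,"rz":0,"claw":0.6},{"x":0,"y":0,"z":0.4,"rx":0,"ry":0,"rz":0,"claw":0.6},{"x":0,"y":0,"z":0.3,"rx":0,"ry":0,"rz":0,"claw":0.6},{"x":0,"y":0,"z":0.16,"rx":0,"ry":0,"rz":0,"claw":0.6},{"x":0,"y":0,"z":0,"rx":0,"ry":0,"rz":0,"claw":0.6}]'
python3 -m creep '[{"x":0,"y":0,"z":0,"rx":0,"ry":0,"rz":0,"claw":0.4},{"x":0,"y":0,"z":0,"rx":0,"ry":0,"rz":0,"claw":0.3},{"x":0,"y":0,"z":0,"rx":0,"ry":0,"rz":0,"claw":0},{"x":0,"y":0,"z":0,"rx":0,"ry":0,"rz":0,"claw":0},{"x":0,"y":0,"z":0,"rx":0,"ry":0,"rz":0,"claw":0},{"x":0,"y":0,"z":0,"rx":0,"ry":0,"rz":0,"claw":0}]' 40
```

```text
time_s: 14.5
ee_pos: [573.1, -217.6, 105.6]
orientation: [3.141, -0.001, -3.139]
wrist_force: [-0.5, 0.4, -0.2]
opening: 51.4
gripper_force: 0.0
time_s: 15.25
ee_pos: [574.1, -218.6, 107.1]
orientation: [-3.141, 0.001, -3.14]
wrist_force: [0.5, -1.3, 5.2]
opening: 17.4
gripper_force: 39.2
```

```bash
python3 -c "
from h import *
o=sensors.observe();print(o['ee_pos'],o['wrist_force'])"
python3 -m creep '[{"x":0,"y":0,"z":-0.1,"rx":0,"ry":0,"rz":0,"claw":0},{"x":0,"y":0,"z":-0.3,"rx":0,"ry":0,"rz":0,"claw":0},{"x":0,"y":0,"z":-0.5,"rx":0,"ry":0,"rz":0,"claw":0},{"x":0,"y":0,"z":-0.5,"rx":0,"ry":0,"rz":0,"claw":0},{"x":0,"y":0,"z":-0.5,"rx":0,"ry":0,"rz":0,"claw":0},{"x":0,"y":0,"z":-0.2,"rx":0,"ry":0,"rz":0,"claw":0},{"x":0,"y":0,"z":0,"rx":0,"ry":0,"rz":0,"claw":0}]'
python3 - <<'E'
from h import *
s=imaging.camera("side");o=sensors.observe();print(o['ee_pos'],o['wrist_force'])
cv2.imwrite("pics/side3.png",s); cv2.imwrite("pics/c3.png",cv2.resize(s[40:200,300:460],(560,560)))
p=o['ee_pos']; print(proj("side",[p-[0,0,17],p-[0,0,92],p-[0,0,102],[571,-218,0],[571,-218,90]]))
E
```

```text
[ 574.05647868 -218.61862285  107.09751174] [ 0.45748852 -1.28800376  5.23014554]
time_s: 16.12
ee_pos: [573.9, -218.4, 212.0]
orientation: [-3.141, 0.001, -3.139]
wrist_force: [0.1, -0.2, -0.9]
opening: 17.0
gripper_force: 39.0
[ 573.43453422 -218.14467467  210.96914839] [ 0.28517808 -0.15345384 -0.62336241]
[[377.87551368  92.27888386]
 [375.42680958 126.52405206]
 [375.11450783 130.88417107]
 [372.96130585 175.72516369]
 [375.63577444 139.18779537]]
```

View pics/c3.png

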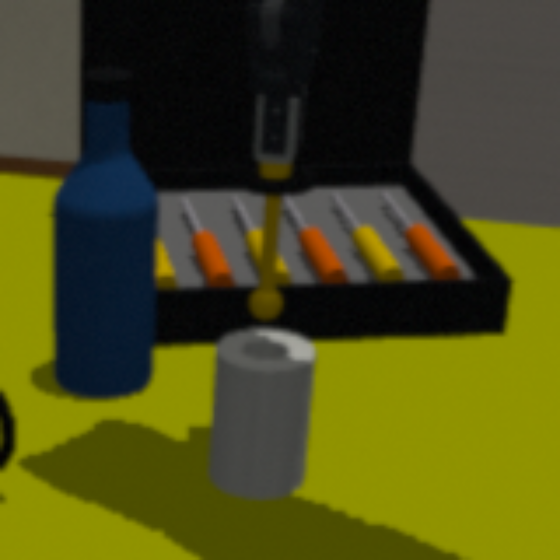

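The ball is at crop (265,302), so px (375.7,126.3), matching the projected (375.4,126.5): the stirrer hangs straight, with its tip 102 mm below the TCP. Next, over to the bowl centre.

```bash
python3 -m creep '[{"x":0.1,"y":0.4,"z":0,"rx":0,"ry":0,"rz":0,"claw":0},{"x":0.2,"y":0.8,"z":0,"rx":0,"ry":0,"rz":0,"claw":0},{"x":0.2,"y":0.8,"z":0,"rx":0,"ry":0,"rz":0,"claw":0},{"x":0.2,"y":0.8,"z":0,"rx":0,"ry":0,"rz":0,"claw":0},{"x":0.2,"y":0.8,"z":0,"rx":0,"ry":0,"rz":0,"claw":0},{"x":0.2,"y":0.8,"z":0,"rx":0,"ry":0,"rz":0,"claw":0},{"x":0.18,"y":0.6,"z":0,"rx":0,"ry":0,"rz":0,"claw":0},{"x":0,"y":0,"z":0,"rx":0,"ry":0,"rz":0,"claw":0},{"x":0,"y":0,"z":0,"rx":0,"ry":0,"rz":0,"claw":0}]'
python3 - <<'E'
from h import *
for i in range(3): s=imaging.camera("side"); print(sensors.observe()['ee_pos'])
E
```

```text
time_s: 17.3
ee_pos: [508.5, 31.9, 210.8]
orientation: [-3.141, -0.001, -3.139]
wrist_force: [0.4, -0.6, -0.6]
opening: 16.8
gripper_force: 39.1
[508.77768176  31.40098176 210.88353327]
[508.97516484  31.08075544 210.96261423]
[509.06535512  30.93893958 211.02395774]
```

```bash
python3 -m creep '[{"x":0,"y":0,"z":0.4,"rx":0,"ry":0,"rz":0,"claw":0},{"x":0,"y":0,"z":0.5,"rx":0,"ry":0,"rz":0,"claw":0},{"x":0,"y":0,"z":0.5,"rx":0,"ry":0,"rz":0,"claw":0},{"x":0,"y":0,"z":0.3,"rx":0,"ry":0,"rz":0,"claw":0},{"x":0,"y":0,"z":0.1,"rx":0,"ry":0,"rz":0,"claw":0},{"x":0,"y":0,"z":0.1,"rx":0,"ry":0,"rz":0,"claw":0},{"x":0,"y":0,"z":0,"rx":0,"ry":0,"rz":0,"claw":0},{"x":0,"y":0,"z":0,"rx":0,"ry":0,"rz":0,"claw":0}]'
python3 - <<'E'
from h import *
s=imaging.camera("side"); p=sensors.observe()['ee_pos']; print(p)
cv2.imwrite("pics/c4.png",cv2.resize(s[160:300,310:480],(680,560)))
print((proj("side",[p-[0,0,92],[p[0],p[1],50]])-[310,160])*4)
E
```

```text
time_s: 18.45
ee_pos: [509.5, 31.6, 116.9]
orientation: [-3.142, 0.001, -3.139]
wrist_force: [0.4, 0.1, -0.2]
opening: 16.8
gripper_force: 39.1
[509.42544357  31.6443061  116.88139762]
[[293.25969433 297.5925936 ]
 [297.71106977 250.49828836]]
```

View pics/c4.png

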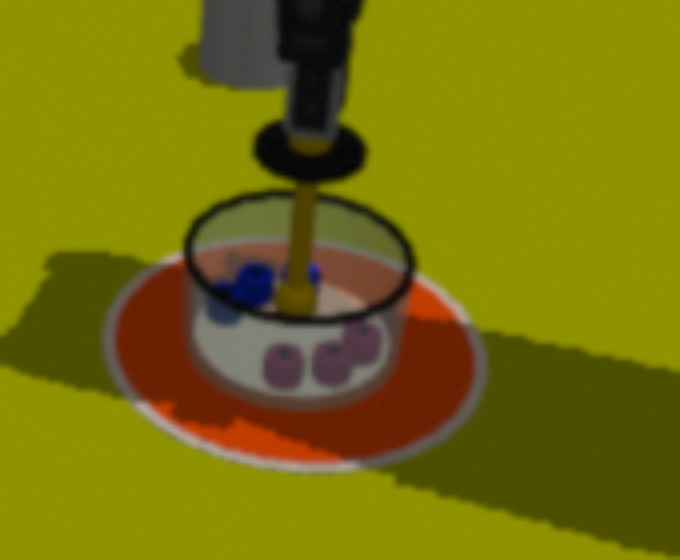

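The ball is at crop (296,297), right where it was predicted. It sits near the bowl centre, between the two bead groups. I'll lower it the last bit, move out through the gap and begin the circle.

```bash
python3 -m creep '[{"x":0,"y":0,"z":0.07,"rx":0,"ry":0,"rz":0,"claw":0},{"x":0,"y":0,"z":0.07,"rx":0,"ry":0,"rz":0,"claw":0},{"x":0,"y":0,"z":0,"rx":0,"ry":0,"rz":0,"claw":0},{"x":-0.1,"y":0.085,"z":0,"rx":0,"ry":0,"rz":0,"claw":0},{"x":-0.1,"y":0.085,"z":0,"rx":0,"ry":0,"rz":0,"claw":0},{"x":-0.1,"y":0.085,"z":0,"rx":0,"ry":0,"rz":0,"claw":0},{"x":-0.1,"y":0.085,"z":0,"rx":0,"ry":0,"rz":0,"claw":0},{"x":0,"y":0,"z":0,"rx":0,"ry":0,"rz":0,"claw":0},{"x":0,"y":0,"z":0,"rx":0,"ry":0,"rz":0,"claw":0}]'
python3 -m creep '[{"x":0.064,"y":0.064,"z":0,"rx":0,"ry":0,"rz":0,"claw":0},{"x":0.074,"y":0.052,"z":0,"rx":0,"ry":0,"rz":0,"claw":0},{"x":0.082,"y":0.038,"z":0,"rx":0,"ry":0,"rz":0,"claw":0},{"x":0.088,"y":0.024,"z":0,"rx":0,"ry":0,"rz":0,"claw":0},{"x":0.09,"y":0.008,"z":0,"rx":0,"ry":0,"rz":0,"claw":0},{"x":0.09,"y":-0.008,"z":0,"rx":0,"ry":0,"rz":0,"claw":0}]'
```

```text
time_s: 19.62
ee_pos: [528.8, 48.7, 109.2]
orientation: [3.142, -0.0, -3.139]
wrist_force: [0.2, 0.3, -0.3]
opening: 17.2
gripper_force: 39.1
time_s: 20.38
ee_pos: [504.2, 57.6, 109.3]
orientation: [3.141, 0.0, -3.139]
wrist_force: [0.5, -0.3, -0.9]
opening: 16.9
gripper_force: 39.1
```

```bash
python3 -m creep '[{"x":0.088,"y":-0.024,"z":0,"rx":0,"ry":0,"rz":0,"claw":0},{"x":0.082,"y":-0.038,"z":0,"rx":0,"ry":0,"rz":0,"claw":0},{"x":0.074,"y":-0.052,"z":0,"rx":0,"ry":0,"rz":0,"claw":0},{"x":0.064,"y":-0.064,"z":0,"rx":0,"ry":0,"rz":0,"claw":0},{"x":0.052,"y":-0.074,"z":0,"rx":0,"ry":0,"rz":0,"claw":0},{"x":0.038,"y":-0.082,"z":0,"rx":0,"ry":0,"rz":0,"claw":0},{"x":0.024,"y":-0.088,"z":0,"rx":0,"ry":0,"rz":0,"claw":0}]'
python3 -m creep '[{"x":0.008,"y":-0.09,"z":0,"rx":0,"ry":0,"rz":0,"claw":0},{"x":-0.008,"y":-0.09,"z":0,"rx":0,"ry":0,"rz":0,"claw":0},{"x":-0.024,"y":-0.088,"z":0,"rx":0,"ry":0,"rz":0,"claw":0},{"x":-0.038,"y":-0.082,"z":0,"rx":0,"ry":0,"rz":0,"claw":0},{"x":-0.052,"y":-0.074,"z":0,"rx":0,"ry":0,"rz":0,"claw":0},{"x":-0.064,"y":-0.064,"z":0,"rx":0,"ry":0,"rz":0,"claw":0}]'
python3 - <<'E'
from h import *
s=imaging.camera("side"); t=imaging.camera("top"); cv2.imwrite("pics/side5.png",s); cv2.imwrite("pics/top5.png",t)
print(sensors.observe()['ee_pos'])
cv2.imwrite("pics/c5.png",np.hstack([cv2.resize(t[200:280,240:340],(400,320)),cv2.resize(s[190:290,330:455],(400,320))]))
E
```

```text
time_s: 21.25
ee_pos: [483.4, 36.1, 109.3]
orientation: [3.142, 0.0, -3.139]
wrist_force: [-0.6, -0.9, -0.2]
opening: 16.9
gripper_force: 39.1
time_s: 22.0
ee_pos: [492.6, 11.6, 109.2]
orientation: [-3.141, -0.0, -3.139]
wrist_force: [-0.9, 0.3, -0.7]
opening: 17.1
gripper_force: 39.1
[492.99678341  11.51064398 109.30637847]
```

View pics/c5.png

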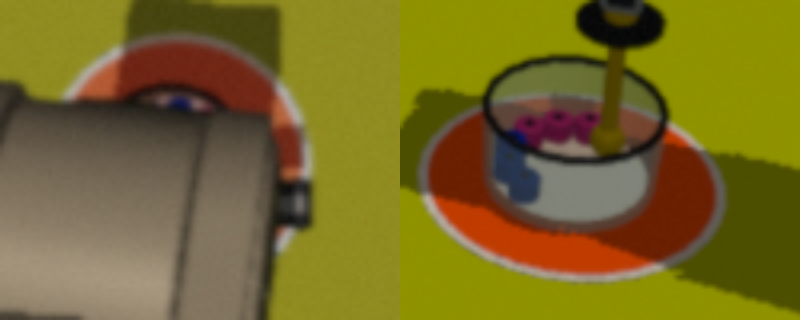

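The side crop shows the ball at (608,138) with the three pink beads pushed round to the far, formerly blue side and the blue ones driven on to the left. The bowl hasn't moved. I'll complete the circle.

```bash
python3 -m creep '[{"x":-0.074,"y":-0.052,"z":0,"rx":0,"ry":0,"rz":0,"claw":0},{"x":-0.082,"y":-0.038,"z":0,"rx":0,"ry":0,"rz":0,"claw":0},{"x":-0.088,"y":-0.024,"z":0,"rx":0,"ry":0,"rz":0,"claw":0},{"x":-0.09,"y":-0.008,"z":0,"rx":0,"ry":0,"rz":0,"claw":0},{"x":-0.09,"y":0.008,"z":0,"rx":0,"ry":0,"rz":0,"claw":0},{"x":-0.088,"y":0.024,"z":0,"rx":0,"ry":0,"rz":0,"claw":0},{"x":-0.082,"y":0.038,"z":0,"rx":0,"ry":0,"rz":0,"claw":0},{"x":-0.074,"y":0.052,"z":0,"rx":0,"ry":0,"rz":0,"claw":0}]'
python3 -m creep '[{"x":-0.064,"y":0.064,"z":0,"rx":0,"ry":0,"rz":0,"claw":0},{"x":-0.052,"y":0.074,"z":0,"rx":0,"ry":0,"rz":0,"claw":0},{"x":-0.038,"y":0.082,"z":0,"rx":0,"ry":0,"rz":0,"claw":0},{"x":-0.024,"y":0.088,"z":0,"rx":0,"ry":0,"rz":0,"claw":0},{"x":-0.008,"y":0.09,"z":0,"rx":0,"ry":0,"rz":0,"claw":0},{"x":0.008,"y":0.09,"z":0,"rx":0,"ry":0,"rz":0,"claw":0},{"x":0.024,"y":0.088,"z":0,"rx":0,"ry":0,"rz":0,"claw":0},{"x":0.038,"y":0.082,"z":0,"rx":0,"ry":0,"rz":0,"claw":0},{"x":0.052,"y":0.074,"z":0,"rx":0,"ry":0,"rz":0,"claw":0},{"x":0,"y":0,"z":0,"rx":0,"ry":0,"rz":0,"claw":0}]'
```

```text
time_s: 23.1
ee_pos: [525.3, 12.2, 109.0]
orientation: [3.142, -0.002, -3.139]
wrist_force: [-2.5, -0.4, -0.8]
opening: 17.2
gripper_force: 39.1
time_s: 24.35
ee_pos: [529.3, 49.0, 109.6]
orientation: [3.141, 0.001, -3.139]
wrist_force: [-0.9, -0.3, -0.5]
opening: 17.1
gripper_force: 39.2
```

```bash
python3 -m creep '[{"x":0.1,"y":-0.085,"z":0,"rx":0,"ry":0,"rz":0,"claw":0},{"x":0.1,"y":-0.085,"z":0,"rx":0,"ry":0,"rz":0,"claw":0},{"x":0.1,"y":-0.085,"z":0,"rx":0,"ry":0,"rz":0,"claw":0},{"x":0.1,"y":-0.085,"z":0,"rx":0,"ry":0,"rz":0,"claw":0},{"x":0,"y":0,"z":0,"rx":0,"ry":0,"rz":0,"claw":0},{"x":0,"y":0,"z":-0.2,"rx":0,"ry":0,"rz":0,"claw":0},{"x":0,"y":0,"z":-0.5,"rx":0,"ry":0,"rz":0,"claw":0},{"x":0,"y":0,"z":-0.6,"rx":0,"ry":0,"rz":0,"claw":0},{"x":0,"y":0,"z":-0.5,"rx":0,"ry":0,"rz":0,"claw":0},{"x":0,"y":0,"z":-0.3,"rx":0,"ry":0,"rz":0,"claw":0},{"x":0,"y":0,"z":0,"rx":0,"ry":0,"rz":0,"claw":0}]'
python3 - <<'E'
from h import *
s=imaging.camera("side"); print(sensors.observe()['ee_pos'])
cv2.imwrite("pics/c6.png",cv2.resize(s[100:300,310:480],(476,560)))
p=sensors.observe()['ee_pos']; print((proj("side",[p-[0,0,92]])-[310,100])*2.8)
E
```

```text
time_s: 25.72
ee_pos: [509.9, 31.6, 215.5]
orientation: [-3.141, 0.003, -3.139]
wrist_force: [-0.1, -0.0, -0.5]
opening: 17.2
gripper_force: 39.2
[509.19315666  31.66789058 214.36189659]
[[218.35546388 241.96920031]]
```

View pics/c6.png

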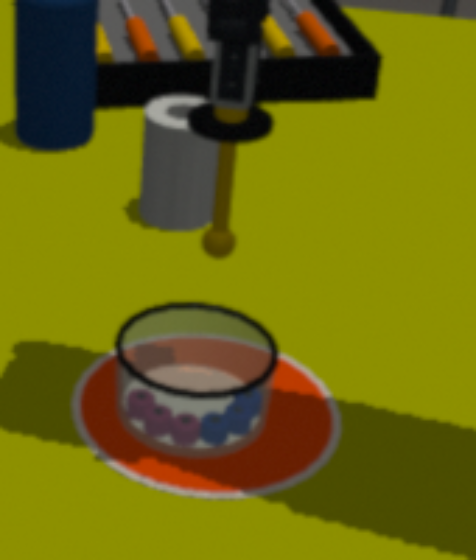

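The ball is at crop (218,242), as predicted, so the grip hasn't slipped. The rim centre at (197,350) shows the bowl shifted about 8 mm but still well on the mat, with all six beads inside. Back to the stand.

```bash
python3 -m creep '[{"x":-0.1,"y":-0.4,"z":0,"rx":0,"ry":0,"rz":0,"claw":0},{"x":-0.2,"y":-0.8,"z":0,"rx":0,"ry":0,"rz":0,"claw":0},{"x":-0.2,"y":-0.8,"z":0,"rx":0,"ry":0,"rz":0,"claw":0},{"x":-0.2,"y":-0.8,"z":0,"rx":0,"ry":0,"rz":0,"claw":0},{"x":-0.2,"y":-0.8,"z":0,"rx":0,"ry":0,"rz":0,"claw":0},{"x":-0.2,"y":-0.8,"z":0,"rx":0,"ry":0,"rz":0,"claw":0},{"x":-0.15,"y":-0.59,"z":0,"rx":0,"ry":0,"rz":0,"claw":0},{"x":0,"y":0,"z":0,"rx":0,"ry":0,"rz":0,"claw":0},{"x":0,"y":0,"z":0,"rx":0,"ry":0,"rz":0,"claw":0},{"x":0,"y":0,"z":0,"rx":0,"ry":0,"rz":0,"claw":0},{"x":0,"y":0,"z":0,"rx":0,"ry":0,"rz":0,"claw":0}]'
python3 - <<'E'
from h import *
for i in range(3): s=imaging.camera("side"); print(sensors.observe()['ee_pos'])
m=mask(s,(0,0,100),(180,60,255),(355,130,395,150)); k=cv2.findNonZero(m); print(len(k))
cv2.imwrite("pics/c7.png",cv2.resize(s[60:190,320:430],(440,520)))
p=sensors.observe()['ee_pos']; print((proj("side",[p-[0,0,92],[571.2,-217.3,90]])-[320,60])*4)
E
```

```text
time_s: 27.15
ee_pos: [572.0, -216.8, 214.4]
orientation: [3.141, 0.0, -3.138]
wrist_force: [-0.3, -0.1, -0.2]
opening: 17.3
gripper_force: 39.2
[ 572.00849137 -216.93009856  214.51957361]
[ 572.07083366 -217.06167443  214.56403714]
[ 572.09268498 -217.19765715  214.53480659]
81
[[224.35446477 260.78115751]
 [221.95169333 317.22764354]]
```

View pics/c7.png

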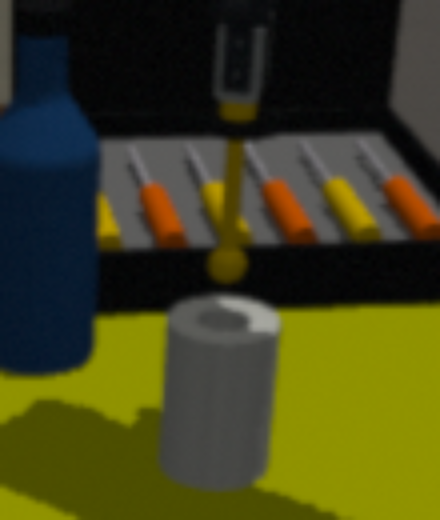

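The ball at crop (228,265) hangs over the bore at (224,320), lined up to about 1 mm once perspective is allowed for. I'll lower it while watching the forces.

```bash
python3 -m creep '[{"x":0,"y":0,"z":0.3,"rx":0,"ry":0,"rz":0,"claw":0},{"x":0,"y":0,"z":0.2,"rx":0,"ry":0,"rz":0,"claw":0},{"x":0,"y":0,"z":0.1,"rx":0,"ry":0,"rz":0,"claw":0},{"x":0,"y":0,"z":0.1,"rx":0,"ry":0,"rz":0,"claw":0},{"x":0,"y":0,"z":0.1,"rx":0,"ry":0,"rz":0,"claw":0}]'
python3 -m creep '[{"x":0,"y":0,"z":0.2,"rx":0,"ry":0,"rz":0,"claw":0},{"x":0,"y":0,"z":0.3,"rx":0,"ry":0,"rz":0,"claw":0},{"x":0,"y":0,"z":0.3,"rx":0,"ry":0,"rz":0,"claw":0},{"x":0,"y":0,"z":0.2,"rx":0,"ry":0,"rz":0,"claw":0},{"x":0,"y":0,"z":0.1,"rx":0,"ry":0,"rz":0,"claw":0},{"x":0,"y":0,"z":0.1,"rx":0,"ry":0,"rz":0,"claw":0},{"x":0,"y":0,"z":0,"rx":0,"ry":0,"rz":0,"claw":0},{"x":0,"y":0,"z":0,"rx":0,"ry":0,"rz":0,"claw":0}]'
```

```text
time_s: 27.92
ee_pos: [572.1, -217.9, 174.1]
orientation: [-3.142, 0.0, -3.139]
wrist_force: [1.0, 0.6, -0.2]
opening: 17.2
gripper_force: 39.2
time_s: 28.92
ee_pos: [572.3, -217.9, 114.7]
orientation: [-3.141, 0.001, -3.139]
wrist_force: [0.1, 0.1, -0.3]
opening: 16.9
gripper_force: 39.2
```

```bash
python3 -m creep '[{"x":0,"y":0,"z":0.06,"rx":0,"ry":0,"rz":0,"claw":0},{"x":0,"y":0,"z":0.05,"rx":0,"ry":0,"rz":0,"claw":0},{"x":0,"y":0,"z":0.03,"rx":0,"ry":0,"rz":0,"claw":0},{"x":0,"y":0,"z":0,"rx":0,"ry":0,"rz":0,"claw":0},{"x":0,"y":0,"z":0,"rx":0,"ry":0,"rz":0,"claw":0}]'
```

```text
time_s: 29.55
ee_pos: [572.1, -217.8, 107.2]
orientation: [3.142, 0.0, -3.139]
wrist_force: [-0.5, -0.6, -0.2]
opening: 17.0
gripper_force: 39.5
```

```bash
python3 -m creep '[{"x":0,"y":0,"z":0.02,"rx":0,"ry":0,"rz":0,"claw":0},{"x":0,"y":0,"z":0,"rx":0,"ry":0,"rz":0,"claw":0},{"x":0,"y":0,"z":0,"rx":0,"ry":0,"rz":0,"claw":0.25},{"x":0,"y":0,"z":0,"rx":0,"ry":0,"rz":0,"claw":0.35},{"x":0,"y":0,"z":0,"rx":0,"ry":0,"rz":0,"claw":0.5},{"x":0,"y":0,"z":0,"rx":0,"ry":0,"rz":0,"claw":0.6},{"x":0,"y":0,"z":0,"rx":0,"ry":0,"rz":0,"claw":0.6},{"x":0,"y":0,"z":-0.2,"rx":0,"ry":0,"rz":0,"claw":0.6},{"x":0,"y":0,"z":-0.6,"rx":0,"ry":0,"rz":0,"claw":0.6},{"x":0,"y":0,"z":-0.8,"rx":0,"ry":0,"rz":0,"claw":0.6},{"x":0,"y":0,"z":-0.8,"rx":0,"ry":0,"rz":0,"claw":0.6},{"x":0,"y":0,"z":0,"rx":0,"ry":0,"rz":0,"claw":0.6}]'
python3 -m creep '[{"x":0.8,"y":0,"z":0,"rx":0,"ry":0,"rz":0,"claw":0.6},{"x":0.8,"y":0,"z":0,"rx":0,"ry":0,"rz":0,"claw":0.6},{"x":0.8,"y":0,"z":0,"rx":0,"ry":0,"rz":0,"claw":0.6},{"x":0,"y":0,"z":0,"rx":0,"ry":0,"rz":0,"claw":0.6},{"x":0,"y":0,"z":0,"rx":0,"ry":0,"rz":0,"claw":0.6},{"x":0,"y":0,"z":0,"rx":0,"ry":0,"rz":0,"claw":0.6}]'
python3 - <<'E'
from h import *
s=imaging.camera("side");t=imaging.camera("top")
m=mask(t,(0,0,0),(180,255,75),(256,212,312,272)); print("rim",circ("top",m,50))
print("tape",circ("top",mask(t,(0,0,0),(180,255,70),(262,125,315,172)),22))
B=(250,205,315,275)
print(blobs("top",mask(t,(105,120,60),(130,255,255),B),12,8),blobs("top",mask(t,(140,60,60),(172,255,255),B),12,8))
cv2.imwrite("pics/c8.png",np.hstack([cv2.resize(t[100:280,180:470],(460,286)),cv2.resize(s[100:290,320:450],(196,286)),cv2.resize(t[190:240,360:412],(140,286))]))
E
```

```text
time_s: 31.05
ee_pos: [574.1, -218.8, 231.2]
orientation: [-3.138, 0.007, -3.139]
wrist_force: [0.5, 0.0, -0.8]
opening: 51.0
gripper_force: 0.0
time_s: 31.8
ee_pos: [452.9, -218.2, 226.1]
orientation: [3.142, 0.0, -3.139]
wrist_force: [-0.0, 0.1, -0.7]
opening: 51.2
gripper_force: 0.0
rim [517.5  34.7  95.7  98.1]
tape [740.3  16.1  92.   94.9]
[([488.5, 49.5], 110)] [([530.5, 63.6], 139)]
```

View pics/c8.png

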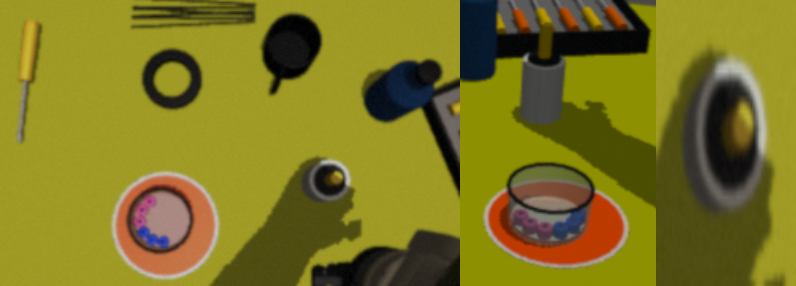

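The picture shows the stirrer seated upright in the stand and the bowl about 10 mm from the mat's centre. All six beads are in the bowl and the bystanders haven't moved.

```bash
python3 -c "
from cell import ticket
print(ticket.close_job())"
```

```text
the job is handed in; nothing more can be done
None
```

The job is handed in at about 32 s of the 72 s allowed. The bowl stands about 10 mm off the mat's centre with all six beads in it, the beads are stirred right round, the stirrer hangs back in its stand, and the bystanders look unmoved. The hand-in gave no verdict.

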